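Set ventilation gaps between relays on a mounting rail

ROBOT

A 6-joint arm with a two-finger parallel gripper is mounted at the origin on the work surface. World frame = base frame: x ahead of the robot, y to its left, z up, the work surface at z = 0. Lengths are in m, angles in rad, forces in N, time in s.
With the tool pointing down it reaches from about 0.35 to 0.85 m from the base axis. Payload 8.1 kg.
Tool frame: the origin (TCP) lies at the very end of the fingers, on their centre line; the grasp point (between the pads) lies robot.grip_point_offset behind it (robot.grip_point_offset is the distance from the TCP to the grasp point, in m); z points along the fingers, y is the line along which they close (so a half turn about z gives the same grasp; the last joint's range is limited). The gripper opens to 93 mm and grips with 3 to 60 N. Pads are 15 mm wide; open, the fingers measure 128 mm over their backs; the gripper's body (75 mm by 188 mm) begins 65 mm behind the grasp point.
Start: joints at [-0.085, 0.13, 1.488, -0, 1.523, -0.085], TCP at [0.6, 0, 0.219] pointing down, gripper open.
Joint ranges: [-2.96, 2.96], [-0.89, 2.26], [0.02, 2.5], [-1.34, 4.48], [0, 2.73], [-2.66, 2.66]. Speed limits (rad/s): [2.39, 2.39, 2.79, 3.14, 3.14, 3.14].

INTERFACE

Orientations are given as a rotation vector (axis times angle).
In Python, from plant import robot, eyes gives the robot as it stands. The module is installed in compiled form; this text tells all that it offers.
- The arm moves only by the tool apply_moves, never from a script. Its argument "steps" is one flat list of numbers, 7 for each row, row after row: the shift along the tool's x, y, z in units of 30 mm (1.0 is 30 mm), then the turn, a rotation vector about the tool's x, y, z in units of 6 degrees (1.0 is 6 degrees), then the opening in per cent of the stroke, from 0 (shut) to 100 (fully open). In form: [dx, dy, dz, ax, ay, az, fingers, dx, dy, dz, ax, ay, az, fingers, ...]. A call has 1 to 12 rows; each row shifts and turns the commanded pose from where the row before left it, along the tool's axes as they then stand; what a row does not reach is not made up. A row lasts 1/12 s, in which the tool goes at most 41.7 mm and 7.16 degrees, less where a joint would pass 70% of its speed; a pose out of reach is approached as far as the arm can. A call is refused whole if a number of a shift passes 1 or a number of a turn 1, either way. A call with a gripper value outside its range is refused whole. The fingers move at their own pace and stop on an object; "grip_force" is the grip in N (left out, the last holds). Time passes only in rows, so rows that do not move let the fingers close. It gives the time, the measured TCP pose, the force, the opening and the grip force at its end, in the units of the state.
- robot.read_state(): the state, without advancing time (a new reading comes with each control period).
- eyes.read_camera(name): name is "scene" or "side" or "wrist"; returns the picture (480x640x3 uint8, red, green, blue); there is no depth.
- eyes.calibration(name): a dict with "K" (3x3 intrinsics, pixels), "R" (3x3) and "t" (3): a world point X has camera coordinates R X + t. Camera axes: x right, y down, z forward; pixel columns grow to the right and rows downward; lengths in m; the calibration is good to about 2 mm. A picture is of the moment at which its call begins: read the wrist's pose just before it. calibration takes no time and is no camera call; for the wrist camera it gives the pose at the moment of the call.
- robot.close_job(): hands the job in; it is judged then, once.
Trained networks look in the newest picture that a camera, given by its name, has taken for a name from the list of things; names that differ only in an ending like _2 or _b are one class to them, and where a whole thing is asked for, a point or a joint stands for the part that bears it (a point fixed in the world has none). Each returns a list of dicts, best first, with "conf" (0 to 1); they miss things now and then, are a little off and sometimes report something else, mostly with a low value. They report only what shows in the picture. A call takes as long as a camera call. They do not tell look-alikes from the thing itself.
- eyes.search_frame(camera, thing): "rect" ([left, top, width, height] in pixels, round what is visible of it).
- eyes.place_of(camera, thing): "xy" ([column, row] in pixels: a listed point, or the origin of a listed thing).
The state is a dict: "t": time; "q": joint angles; "dq": joint speeds; "joint_torque": joint torques, N m; "tool_pos": TCP position; "orientation": TCP orientation; "force": force on the tool from outside, world axes, zero at the start; "wrist_torque": the same for the moment, N m; "opening": finger opening in m; "gripper_force": force on a finger pad.
Only numpy, scipy, OpenCV 4.12 (cv2) and the standard library are available. Lean on these libraries where they do the work, as an engineer would, in place of code of your own. Each camera call takes 0.05 s, during which the arm holds its last target. There are 200 camera calls.

TASK

Set the three relays on the mounting rail with equal cooling gaps, using the wooden saddle spacer and starting from the end stop: straddle each relay in turn with the spacer held in the gripper, thick leg on the end-stop side, and gently draw that relay towards the stop until the thick leg bears on the neighbour (the end stop, then the relay set before), feeling for that contact so that you neither press hard nor shove the neighbour along. Move the relays only with the spacer, never with the gripper, and leave the bearing, the transformer and the can alone. Finish with the spacer standing on its two legs on the counter, beside the panel.

Things in the scene. Friction and masses are not known exactly. Their poses are not given: they have to be found in the camera images.
- spacer_grip (a point): Centre of the grip block of a wooden saddle spacer (upside-down U on two legs, 0.18 kg), 66 mm above its feet. z up; y from thick to thin leg. Grip block 24 mm (y) by 44 mm (x), 46 to 83 mm above the feet; grip it across the 24 mm. It is clamped on the bridge up to 6 mm to either side (y) of the middle of the pocket, differently each time: feel where the legs are.
- grip_top (a point): Centre of the top of that grip block, 83 mm above the feet (fixed to the block, axes the same). The saddle below it: pocket 54 mm (y) by 34 mm high under a 12 mm bridge; from its middle the thin leg is y = +27 to +33 mm, the thick leg -39 to -27 mm (12 mm); legs 34 mm wide (x). A 36 mm relay has 18 mm of play: thin leg drawing a relay, thick leg on the neighbour leaves a gap of 12 + 18 = 30 mm.
- panel: White mounting panel, fixed on the counter, 140 mm (x) by 340 mm (y) by 12 mm, with a steel rail on it along its y axis (top of rail 20 mm above the counter). Origin: centre of the panel's underside, on the counter. Axes: z up, y along the rail, away from the end stop.
- end_stop: Grey end stop fixed on the rail at the panel's -y end: 60 mm (x) by 18 mm (y) by 56 mm high, its top 76 mm above the counter. Origin: at the foot of the face that looks at the relays (the face is the plane y = 0), 20 mm above the counter; axes as the panel's.
- relay1: First relay from the end stop, grey plastic, 36 mm along the rail (y). Base 85 mm (x) by 42 mm high, on it a nose 46 mm (x) by 18 mm high; top 80 mm above the counter. Origin: centre of its underside, 20 mm above the counter; axes as the panel's. It slides only along the rail, with about 5 N of friction, and stays where left. Properly spaced, its origin is 48 mm from the end stop's origin.
- relay2: Second relay from the end stop, grey plastic, 36 mm along the rail (y). Base 85 mm (x) by 42 mm high, on it a nose 46 mm (x) by 18 mm high; top 80 mm above the counter. Origin: centre of its underside, 20 mm above the counter; axes as the panel's. It slides only along the rail, with about 5 N of friction, and stays where left. Properly spaced, its origin is 66 mm from relay1's.
- relay3: Third relay from the end stop, grey plastic, 36 mm along the rail (y). Base 85 mm (x) by 42 mm high, on it a nose 46 mm (x) by 18 mm high; top 80 mm above the counter. Origin: centre of its underside, 20 mm above the counter; axes as the panel's. It slides only along the rail, with about 5 N of friction, and stays where left. Properly spaced, its origin is 66 mm from relay2's.
- bearing: Loose steel ball bearing lying flat, 72 mm across and 18 mm high; bystander. Origin: centre of its underside.
- transformer: Loose small transformer, steel core with copper winding, 50 x 58 x 40 mm; bystander. Origin: centre of its underside.
- can: Loose aluminium can, 52 mm across, 100 mm high; bystander. Origin: centre of its underside.
Not all that is in view belongs to the job. Of the things that look like the part that bears spacer_grip, take the one that is farthest to the robot's left at the start.

How it is judged:
On the way, in this order (a step that is already met when the one before it is completed fails the run):
1. the spacer, over relay 1, bears on that relay and with its thick leg on the end stop at once, the gap between those two being 30 mm within 1.5 mm (contact force between spacer and relay1 above 0.5 N and contact force between spacer and end_stop above 0.5 N and y of relay1 in the frame of end_stop between 0.0465 and 0.0495 m).
2. the spacer, over relay 2, bears on that relay and with its thick leg on the first relay at once, the gap between those two being 30 mm within 1.5 mm (contact force between spacer and relay2 above 0.5 N and contact force between spacer and relay1 above 0.5 N and y of relay2 in the frame of relay1 between 0.0645 and 0.0675 m).
3. the spacer, over relay 3, bears on that relay and with its thick leg on the second relay at once, the gap between those two being 30 mm within 1.5 mm (contact force between spacer and relay3 above 0.5 N and contact force between spacer and relay2 above 0.5 N and y of relay3 in the frame of relay2 between 0.0645 and 0.0675 m).
At the end, for the whole second after the job is handed in: The gaps end stop to relay 1, relay 1 to relay 2 and relay 2 to relay 3 are each 30 mm within 1.5 mm, and the spacer stands upright (within 0.1 rad) and still on its legs on the counter, not touching the panel or anything on it (y of relay1 in the frame of end_stop between 0.0465 and 0.0495 m and y of relay2 in the frame of relay1 between 0.0645 and 0.0675 m and y of relay3 in the frame of relay2 between 0.0645 and 0.0675 m and linear speed of each of relay1, relay2, relay3, spacer below 0.01 m/s and height (world z) of spacer_grip between 0.06 and 0.07 m and angle between spacer_grip's own z axis and vertical below 0.1 rad and not (contact force between spacer and panel above 0.05 N)).
It fails at once if the spacer presses on the panel, the end stop or a relay with more than 20 N (contact force between spacer and panel above 20 N).
It fails at once if the gripper or arm touches the panel or what is on it with more than 1 N (contact force between any of the fingers, the arm and panel above 1 N).
It fails at once if the bearing, transformer or can is moved by more than 15 mm (distance of any of bearing, transformer, can from where it was at the start of the episode above 0.015 m).
It also fails if it takes over 72 s, if anything falls off the work surface, if the arm or the gripper's body presses on something with over 40 N, if the wrist force passes 120 N, or if a joint passes its speed limit or range.

## Working session

There is one attempt and no reset: what is moved stays moved. The work goes in short steps, Python scripts to look and compute and a tool call to move; the robot and the scene stay as the last step left them, time stands still between calls to the robot, and variables do not carry over. Pictures are saved under pics/ and viewed, at most 10 in all, crops included, and the job is handed in when it is done.

Besides the shell and the picture viewer there is one more tool, called after "Call:" as name(argument=value, ...) on one line, values as JSON. apply_moves: Moves the arm, as the interface text tells. Its arguments: {"type":"object","properties":{"steps":{"type":"array"},"grip_force":{"type":"number"}},"required":["steps"]}

```bash
mkdir -p pics; ls
cat > h.py <<'E'
import numpy as np, cv2
from plant import robot, eyes
def ray(cal,px):
    K,R,t=[np.array(cal[k]) for k in("K","R","t")]
    d=R.T@np.linalg.solve(K,np.array([px[0],px[1],1.0])); return -R.T@t,d
def atz(cal,px,z):
    c,d=ray(cal,px); return c+d*(z-c[2])/d[2]
def proj(cal,X):
    K,R,t=[np.array(cal[k]) for k in("K","R","t")]
    p=K@(R@np.array(X)+t); return p[:2]/p[2]
E
python3 - <<'E'
from h import *
print(robot.grip_point_offset, robot.read_state())
ims=[]
for c in("scene","side"):
    im=eyes.read_camera(c); cv2.imwrite(f"pics/{c}0.png",im[:,:,::-1])
    cal=eyes.calibration(c)
    for th,z in [("spacer_grip",.066),("grip_top",.083),("panel",0),("end_stop",.02),("relay1",.02),("bearing",0),("transformer",0),("can",0)]:
        for r in eyes.place_of(c,th)[:5]:
            print(c,th,round(r["conf"],2),np.round(r["xy"]),np.round(atz(cal,r["xy"],z),3))
E
```

```text
pics
0.0188 {'t': 0.0, 'q': array([-8.54122783e-02,  1.31131961e-01,  1.48922935e+00, -2.53991893e-05,
        1.52300835e+00, -8.54060899e-02]), 'dq': array([-0.00017644,  0.00071291, -0.00196027,  0.00072475,  0.00204402,
       -0.00086584]), 'joint_torque': array([-1.61290725e-03, -5.59853125e+01, -4.91755986e+01,  7.67333270e-02,
        3.59135563e-02, -2.97389461e-04]), 'tool_pos': array([5.99449611e-01, 5.24887696e-05, 2.17632314e-01]), 'orientation': array([-2.22049709e+00, -2.22048610e+00,  1.82788138e-03]), 'force': array([ 0.72120545, -0.49617756, -0.49516922]), 'wrist_torque': array([-0.01329573, -0.01359135, -0.00870613]), 'gripper_force': 0.0, 'opening': 0.09293661560654087}
scene spacer_grip 0.78 [434. 189.] [0.273 0.207 0.066]
scene spacer_grip 0.71 [353. 225.] [0.418 0.06  0.066]
scene spacer_grip 0.62 [413. 227.] [0.398 0.176 0.066]
scene spacer_grip 0.59 [475. 266.] [0.472 0.3   0.066]
scene grip_top 0.82 [414. 224.] [0.406 0.178 0.083]
scene grip_top 0.81 [478. 256.] [0.462 0.301 0.083]
scene grip_top 0.7 [352. 220.] [0.42  0.058 0.083]
scene grip_top 0.57 [431. 
[... 829 characters left out ...]
p 0.67 [242. 203.] [0.4   0.18  0.083]
side grip_top 0.59 [188. 218.] [0.275 0.206 0.083]
side panel 0.94 [362. 245.] [ 0.585 -0.032  0.   ]
side panel 0.31 [392. 267.] [ 0.588 -0.129  0.   ]
side end_stop 0.66 [394. 272.] [ 0.564 -0.159  0.02 ]
side relay1 0.91 [341. 212.] [0.61  0.074 0.02 ]
side relay1 0.75 [376. 254.] [ 0.573 -0.092  0.02 ]
side relay1 0.69 [356. 234.] [ 0.583 -0.012  0.02 ]
side relay1 0.51 [238. 169.] [0.516 0.396 0.02 ]
side relay1 0.3 [302. 174.] [0.636 0.271 0.02 ]
side bearing 0.75 [390. 332.] [ 0.455 -0.264 -0.   ]
side transformer 0.63 [304. 175.] [0.655 0.289 0.   ]
side can 0.91 [477. 286.] [ 0.688 -0.286 -0.   ]
side can 0.35 [389. 332.] [ 0.453 -0.265  0.   ]
```

View pics/scene0.png

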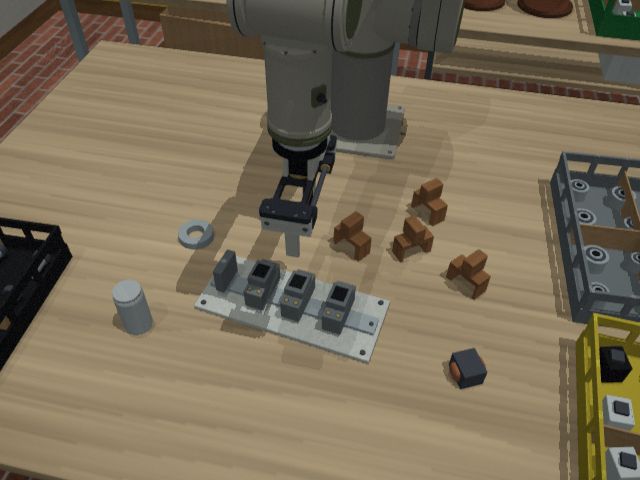

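View pics/side0.png

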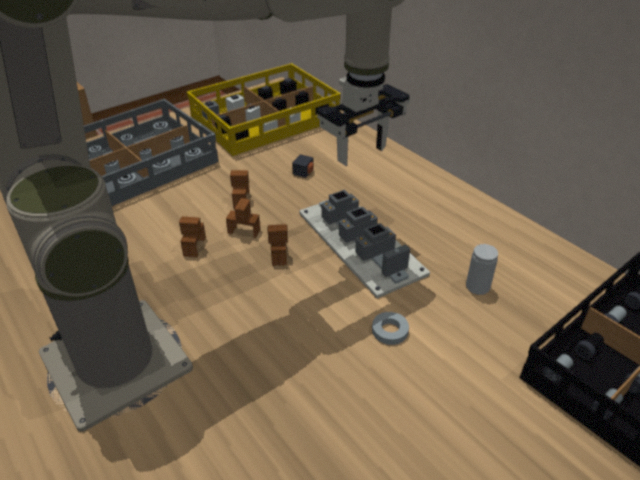

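Scene: the target spacer is the rightmost (robot's left) one at px (475,266). The relays sit on the panel at px (260,288), (301,299) and (337,316), with the end stop at (225,270). I'll go and look from above.

Call:
apply_moves(steps=[0.9, -0.4, 0, 0, 0, 0, 100, 0.9, -0.4, 0, 0, 0, 0, 100, 0.9, -0.4, 0, 0, 0, 0, 100, 0.9, -0.4, 0, 0, 0, 0, 100, 0.9, -0.4, 0, 0, 0, 0, 100, 0.9, -0.4, 0, 0, 0, 0, 100, 0.9, -0.4, 0, 0, 0, 0, 100, 0.9, -0.4, 0, 0, 0, 0, 100, 0.9, -0.4, 0, 0, 0, 0, 100, 0.9, -0.4, 0, 0, 0, 0, 100, 0.9, -0.4, 0, 0, 0, 0, 100, 0, 0, 0, 0, 0, 0, 100])

```text
t: 1.9
tool_pos: [0.4657, 0.3012, 0.2188]
orientation: [-2.216, -2.224, -0.001]
force: [-0.1, 0.9, -0.9]
opening: 0.0929
gripper_force: 0.0
```

Run:
```python
from h import *
s=robot.read_state(); print(s["tool_pos"],s["orientation"],s["force"])
im=eyes.read_camera("wrist"); cv2.imwrite("pics/w1.png",im[:,:,::-1])
cal=eyes.calibration("wrist"); print(ray(cal,(320,240)))
for th,z in [("spacer_grip",.066),("grip_top",.083)]:
    for r in eyes.place_of("wrist",th)[:5]:
        print(th,round(r["conf"],2),np.round(r["xy"]),np.round(atz(cal,r["xy"],z),4))
```

```text
[0.4657387  0.30118901 0.21879458] [-2.21583675e+00 -2.22437343e+00 -1.47614174e-03] [-0.12745309  0.8806995  -0.88303517]
(array([0.46632805, 0.36778429, 0.38520269]), array([ 0.00808237, -0.24567406, -0.96934215]))
spacer_grip 0.76 [314. 230.] [0.4632 0.2963 0.066 ]
spacer_grip 0.63 [120. 328.] [0.2757 0.1989 0.066 ]
grip_top 0.57 [109. 338.] [0.2751 0.1977 0.083 ]
grip_top 0.56 [312. 237.] [0.4616 0.2938 0.083 ]
grip_top 0.47 [245. 357.] [0.399  0.1777 0.083 ]
```

View pics/w1.png

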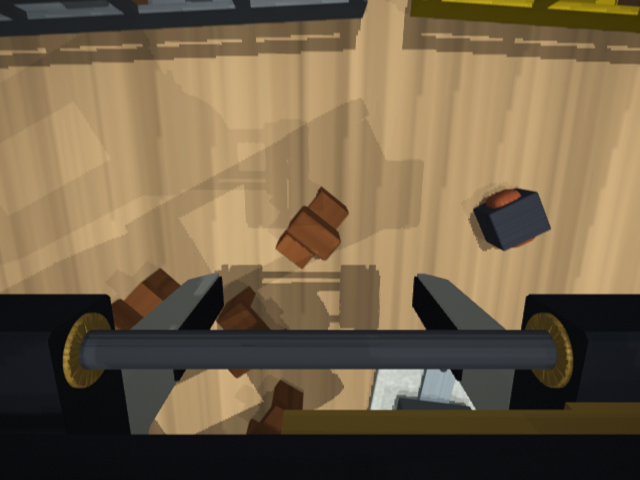

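Run:
```python
import cv2,numpy as np
a=cv2.imread("pics/scene0.png")[236:306,435:505];b=cv2.imread("pics/side0.png")[160:215,215:270];c=cv2.imread("pics/w1.png")[180:275,265:360]
r=[cv2.resize(x,(266,266),interpolation=cv2.INTER_CUBIC) for x in(a,b,c)]
cv2.imwrite("pics/c1.png",np.clip(np.hstack(r)*1.6,0,255).astype(np.uint8))
```

```text
(no output)
```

View pics/c1.png

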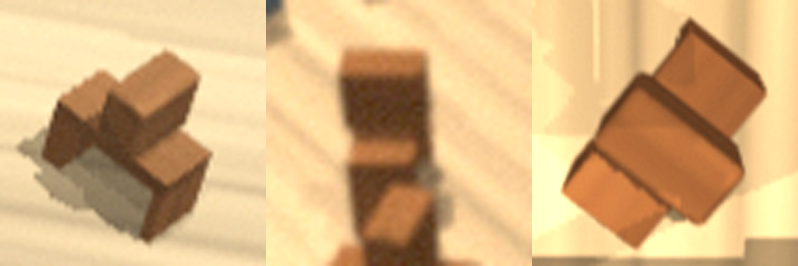

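```bash
cat > fit.py <<'E'
from h import *
from scipy.optimize import differential_evolution as DE
def boxes(o):
    # saddle frame, pocket-mid origin; o = block offset along y
    return [((-.017,.017),(-.039,-.027),(0,.034)),((-.017,.017),(.027,.033),(0,.034)),
            ((-.017,.017),(-.039,.033),(.034,.046)),((-.022,.022),(o-.012,o+.012),(.046,.083))]
def sil(cal,p,shape,S,off):
    x,y,yaw,o=p;c,s=np.cos(yaw),np.sin(yaw);m=np.zeros(shape,np.uint8)
    for b in boxes(o):
        P=np.array([(X,Y-o,Z) for X in b[0] for Y in b[1] for Z in b[2]])  # origin = block
        W=np.c_[x+c*P[:,0]-s*P[:,1],y+s*P[:,0]+c*P[:,1],P[:,2]]
        q=np.array([(proj(cal,w)-off)*S for w in W])
        cv2.fillConvexPoly(m,cv2.convexHull(np.round(q).astype(np.int32)),1)
    return m
def brown(im):
    h=cv2.cvtColor(im,cv2.COLOR_RGB2HSV).astype(int)
    return ((h[...,0]<14)&(h[...,1]>110)).astype(np.uint8)
def fit(views,x0,pins=None):
    data=[]
    for im,cal,(l,t,w,h) in views:
        S=4;sub=cv2.resize(im[t:t+h,l:l+w],None,fx=S,fy=S,interpolation=cv2.INTER_CUBIC)
        data.append((brown(sub),cal,S,np.array([l,t])-.0))
    def cost(p):
        tot=0
        for k,(m,cal,S,off) in enumerate(data):
            r=sil(cal,p[:4],m.shape,S,off+p[4+2*k:6+2*k]); tot+=1-(m&r).sum()/max(1,(m|r).sum())
        return tot
    out=[]
    for lo in x0[2]:
        b=[(x0[0]-.02,x0[0]+.02),(x0[1]-.02,x0[1]+.02),(lo-.5,lo+.5),(-.0065,.0065)]+[(-3,3)]*(2*len(views))
        r=DE(cost,b,maxiter=120,popsize=8,seed=1); out.append((r.fun,r.x))
    return out,data
E
cat > run1.py <<'E'
from fit import *
v=[]
for f,c,r in [("w1","wrist",(255,175,110,100)),("scene0","scene",(440,242,60,60))]:
    v.append((cv2.imread(f"pics/{f}.png")[:,:,::-1].copy(),eyes.calibration(c),r))
out,data=fit(v,(.463,.297,(-.7,2.44)))
for f,x in out: print(f,np.round(x,4))
cv2.imwrite("pics/m.png",np.hstack([cv2.resize(d[0]*255,(350,300)) for d in data]))
E
python3 run1.py
```

```text
0.6821672225408318 [ 4.6250e-01  2.9330e-01 -6.8250e-01  7.0000e-04 -2.2734e+00 -2.3473e+00
 -1.9630e+00 -2.1694e+00]
0.6935073540300638 [ 0.4617  0.2924  2.4901 -0.005  -2.1871 -2.5567 -2.0578 -2.6973]
```

View pics/m.png

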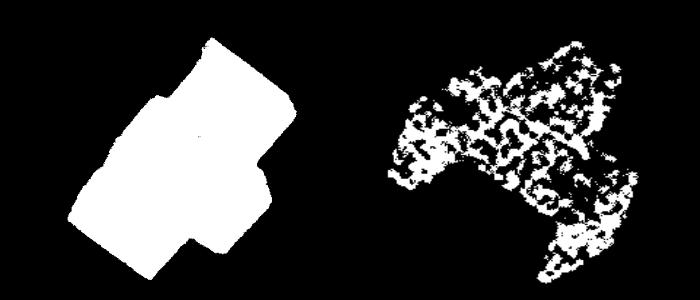

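The wrist mask is clean, but the scene mask (right) is speckled. I'll loosen the threshold and smooth it.

```bash
python3 - <<'E'
import cv2
h=cv2.cvtColor(cv2.imread("pics/scene0.png"),cv2.COLOR_BGR2HSV)
print(h[256,472],h[262,455],h[285,487],h[262,462],"bg",h[250,500],h[300,450], h[283,462])
E
sed -i 's/    h=cv2.cvtColor(im/    im=cv2.GaussianBlur(im,(0,0),3);h=cv2.cvtColor(im/; s/h\[...,0\]<14)&(h\[...,1\]>110/h[...,0]<17)\&(h[...,1]>125/' fit.py; python3 run1.py
```

```text
[ 14 144 117] [ 14 149 115] [ 14 123  93] [ 13 146 108] bg [ 19  79 155] [ 20  76 154] [19 85 84]
0.18287993678015269 [ 4.6190e-01  2.9020e-01 -6.6740e-01  7.0000e-04 -2.7710e+00  4.8370e-01
 -2.9579e+00 -1.7998e+00]
0.20679938935016084 [ 0.4657  0.292   2.4669 -0.006   1.3067 -1.7223 -2.5913 -1.5967]
```

View pics/m.png

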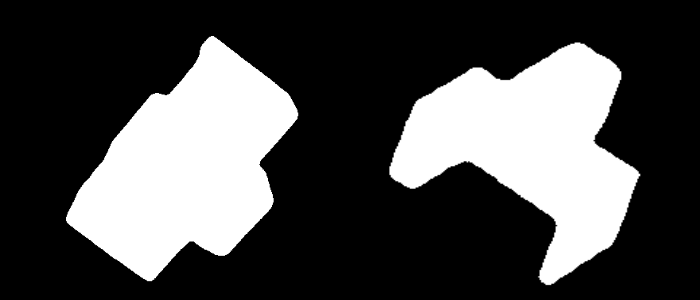

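Call:
apply_moves(steps=[0, 0, 0.2, 0, 0, -1, 60, 0, 0, 0.2, 0, 0, -1, 60, 0, 0, 0.2, 0, 0, -1, 60, 0, 0, 0.2, 0, 0, -1, 60, 0, 0, 0.2, 0, 0, -1, 60, 0, 0, 0.2, 0, 0, -1, 60, 0, 0, 0.2, 0, 0, -1, 60, 0, 0, 0.2, 0, 0, -1, 60, 0, 0, 0.2, 0, 0, -0.63, 60, -0.05, -0.2, 0.2, 0, 0, 0, 60, 0, 0, 0, 0, 0, 0, 60, 0, 0, 0, 0, 0, 0, 60])

```text
t: 3.05
tool_pos: [0.4655, 0.2902, 0.1583]
orientation: [-1.034, -2.966, 0.001]
force: [-0.2, -0.1, 0.6]
opening: 0.0557
gripper_force: 0.0
```

```bash
cat > run2.py <<'E'
from fit import *
s=robot.read_state(); print(s["tool_pos"],s["orientation"],s["q"][5])
im=eyes.read_camera("wrist"); cv2.imwrite("pics/w2.png",im[:,:,::-1])
cal=eyes.calibration("wrist"); print(proj(cal,s["tool_pos"]))
for th,z in [("spacer_grip",.066),("grip_top",.083)]:
    for r in eyes.place_of("wrist",th)[:2]:
        print(th,round(r["conf"],2),np.round(r["xy"]),np.round(atz(cal,r["xy"],z),4))
E
python3 run2.py
```

```text
[0.46550758 0.2901723  0.15829097] [-1.03412790e+00 -2.96600269e+00  1.22684462e-03] -0.43572781944968764
[315.30590591 291.45153978]
spacer_grip 0.98 [320. 232.] [0.4607 0.2978 0.066 ]
spacer_grip 0.75 [148. 264.] [0.3993 0.1815 0.066 ]
grip_top 0.75 [137. 273.] [0.4006 0.1804 0.083 ]
grip_top 0.69 [ 17. 103.] [0.2735 0.2026 0.083 ]
```

View pics/w2.png

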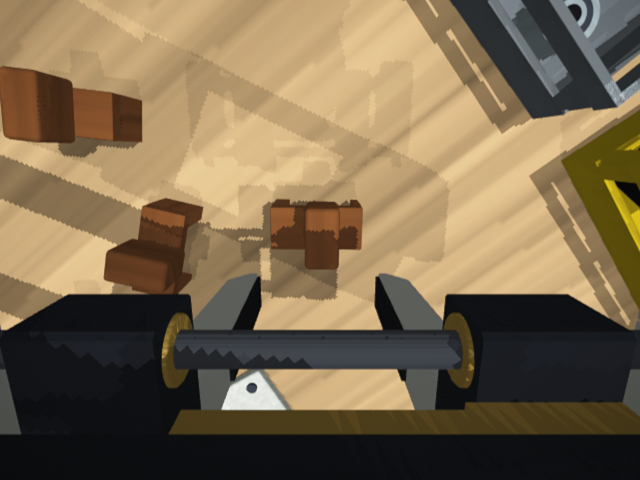

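Seen from above, the block sits at px 321 between the fingers, with its left overhang (robot side) about 40 mm and right about 32 mm. So the thick leg is left, offset ≈ +1 mm. I'll grasp it now.

Call:
apply_moves(steps=[0.23, 0.08, 0.5, 0, 0, 0, 60, 0, 0, 0.6, 0, 0, 0, 60, 0, 0, 0.7, 0, 0, 0, 60, 0, 0, 0.7, 0, 0, 0, 60, 0, 0, 0.6, 0, 0, 0, 60, 0, 0, 0.4, 0, 0, 0, 60, 0, 0, 0, 0, 0, 0, 60, 0, 0, 0, 0, 0, 0, 10, 0, 0, 0, 0, 0, 0, 10, 0, 0, 0, 0, 0, 0, 10, 0, 0, 0, 0, 0, 0, 10, 0, 0, 0, 0, 0, 0, 10], grip_force=30)

```text
t: 4.2
tool_pos: [0.4622, 0.2979, 0.0547]
orientation: [1.028, 2.967, 0.002]
force: [1.1, 0.6, 0.2]
opening: 0.0272
gripper_force: 0.0
```

Call:
apply_moves(steps=[0, 0, 0.05, 0, 0, 0, 10, 0, 0, 0, 0, 0, 0, 10, 0, 0, 0, 0, 0, 0, 10, 0, 0, 0, 0, 0, 0, 10], grip_force=45)

```text
t: 4.53
tool_pos: [0.4623, 0.2978, 0.0541]
orientation: [1.028, 2.967, 0.002]
force: [-4.3, -2.0, 13.0]
opening: 0.0234
gripper_force: 45.0
```

Run:
```python
from h import *
s=robot.read_state(); print(s["tool_pos"],s["gripper_force"],s["opening"],s["force"],s["orientation"])
# panel pose estimates
from scipy.optimize import least_squares
obs=[]
for c in("scene","side"):
    eyes.read_camera(c); cal=eyes.calibration(c)
    for th in("panel","end_stop","relay1"):
        for r in eyes.place_of(c,th)[:4]:
            if r["conf"]>.5:print(c,th,round(r["conf"],2),np.round(atz(cal,r["xy"],0 if th=="panel" else .02),4))
```

```text
[0.46226072 0.29779857 0.05407216] 45.003631711006165 0.023445588902538506 [-4.28290692 -1.95782247 13.03291945] [1.02810841e+00 2.96731930e+00 1.53288278e-03]
scene panel 0.63 [ 0.5865 -0.0169  0.    ]
scene relay1 0.98 [ 0.5808 -0.0828  0.02  ]
scene relay1 0.8 [ 0.5915 -0.0084  0.02  ]
scene relay1 0.56 [0.6025 0.0648 0.02  ]
side panel 0.76 [ 0.5857 -0.0291  0.    ]
side end_stop 0.67 [ 0.5688 -0.1465  0.02  ]
side relay1 0.95 [ 0.5808 -0.0799  0.02  ]
side relay1 0.85 [0.6089 0.0706 0.02  ]
side relay1 0.75 [ 0.5927 -0.0078  0.02  ]
```

Call:
apply_moves(steps=[0, 0, -0.5, 0, 0, 0, 10, 0, 0, -1, 0, 0, 0, 10, 0, 0, -1, 0, 0, -0.96, 10, 0, 0, -1, 0, 0, -0.96, 10, 0, 0, -1, 0, 0, -0.96, 10, 0, 0, -1, 0, 0, -0.96, 10, 0, 0, -1, 0, 0, -0.96, 10, 0, 0, 0, 0, 0, 0, 10])

```text
t: 5.6
tool_pos: [0.4641, 0.2989, 0.2548]
orientation: [0.248, 3.123, 0.009]
force: [0.3, 0.4, -0.8]
opening: 0.0238
gripper_force: 45.0
```

Call:
apply_moves(steps=[-0.68, -0.73, 0, 0, 0, 0, 10, -0.68, -0.73, 0, 0, 0, 0, 10, -0.68, -0.73, 0, 0, 0, 0, 10, -0.68, -0.73, 0, 0, 0, 0, 10, -0.68, -0.73, 0, 0, 0, 0, 10, -0.68, -0.73, 0, 0, 0, 0, 10, -0.68, -0.73, 0, 0, 0, 0, 10, -0.68, -0.73, 0, 0, 0, 0, 10, -0.68, -0.73, 0, 0, 0, 0, 10, -0.68, -0.73, 0, 0, 0, 0, 10, -0.68, -0.73, 0, 0, 0, 0, 10, 0, 0, 0, 0, 0, 0, 10])

```text
t: 6.6
tool_pos: [0.6449, 0.0181, 0.2453]
orientation: [-0.266, -3.129, 0.003]
force: [0.6, -0.7, -2.6]
opening: 0.0238
gripper_force: 45.0
```

Run:
```python
from h import *
s=robot.read_state(); print(s["tool_pos"],s["gripper_force"],s["opening"],s["force"],s["orientation"],s["q"][5])
im=eyes.read_camera("wrist"); cv2.imwrite("pics/w3.png",im[:,:,::-1]); cal=eyes.calibration("wrist")
np.savez("w3.npz",**{k:np.array(v) for k,v in cal.items()})
for th in("panel","end_stop","relay1"):
    for r in eyes.place_of("wrist",th)[:4]:
        print(th,round(r["conf"],2),np.round(r["xy"]),np.round(atz(cal,r["xy"],0 if th=="panel" else .02),4))
```

```text
[0.64489725 0.01812186 0.24528068] 44.99452829360962 0.023792282852894905 [ 0.60217874 -0.74274242 -2.6257892 ] [-0.26605358 -3.12938837  0.0033181 ] -1.4513311449405624
panel 0.66 [275. 166.] [ 0.5872 -0.0179  0.    ]
end_stop 0.96 [150. 171.] [ 0.5695 -0.1468  0.02  ]
relay1 0.68 [215. 168.] [ 0.5781 -0.0784  0.02  ]
relay1 0.67 [284. 165.] [ 0.5876 -0.0057  0.02  ]
relay1 0.66 [355. 160.] [0.5955 0.0693 0.02  ]
```

View pics/w3.png

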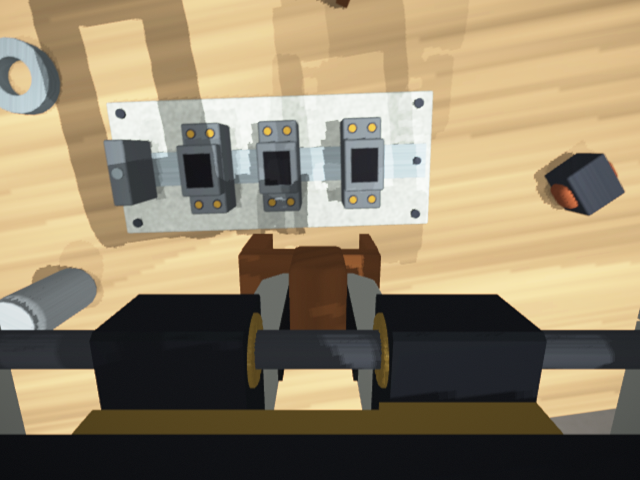

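Picture: the spacer is held with its thick leg on the left (end-stop side, px 240–273) and thin leg at 359–380. The panel's top edge runs from (108,103) to (433,91), the bottom from (127,233) to (428,223). I'll fit these for the yaw.

Run:
```python
from h import *
cal=dict(np.load("w3.npz")); im=cv2.imread("pics/w3.png")
h=cv2.cvtColor(im,cv2.COLOR_BGR2HSV); m=(h[...,1]<45)&(h[...,2]>120)
def edge(cols,r0,r1,first):
    P=[]
    for u in cols:
        c=np.where(m[r0:r1,u])[0]
        if len(c): P.append((u,r0+(c[0]-.5 if first else c[-1]+.5)))
    W=np.array([atz(cal,p,.012)[:2] for p in P])
    for _ in range(3):
        a=np.polyfit(W[:,1],W[:,0],1); r=W[:,0]-np.polyval(a,W[:,1]); k=abs(r)<max(2*np.median(abs(r)),.0003); W=W[k]
    return a,len(W),r.std()
a1=edge(range(125,425,3),75,130,True); a2=edge(range(140,420,3),205,245,False)
print(a1,a2)
for u in np.array([[108,103],[433,91],[428,223],[127,233]]): print(np.round(atz(cal,u,.012),4))
from scipy.spatial.transform import Rotation as R
s=robot.read_state(); M=R.from_rotvec(s["orientation"]).as_matrix(); print(M.round(4), s["tool_pos"])
# relay nose top edges (z=.08) and end stop top edge (z=.076)
for n,p,z in [("es face top",(156,141),.076),("es face bot",(152,205),.076),("r1 nose",(182,152),.08),("r1 nose R",(213,153),.08),("r2 L",(261,149),.08),("r2 R",(292,149),.08),("r3 L",(347,146),.08),("r3R",(380,146),.08)]:
    print(n,np.round(atz(cal,p,z),4))
```

```text
(array([0.13541098, 0.51788619]), 87, np.float64(0.0002535169231571301)) (array([0.13593939, 0.65867375]), 78, np.float64(0.00029014727152093284))
[ 0.4951 -0.1747  0.012 ]
[0.5403 0.1591 0.012 ]
[0.6778 0.1409 0.012 ]
[ 0.6321 -0.1961  0.012 ]
[[-9.865e-01  1.640e-01 -1.400e-03]
 [ 1.640e-01  9.865e-01  5.000e-04]
 [ 1.400e-03  3.000e-04 -1.000e+00]] [0.64289073 0.0237989  0.24630969]
es face top [ 0.5463 -0.1089  0.076 ]
es face bot [ 0.6014 -0.1285  0.076 ]
r1 nose [ 0.5597 -0.087   0.08  ]
r1 nose R [ 0.5652 -0.06    0.08  ]
r2 L [ 0.569  -0.0172  0.08  ]
r2 R [0.5736 0.01   0.08  ]
r3 L [0.5793 0.0585 0.08  ]
r3R [0.5842 0.0873 0.08  ]
```

```bash
cat > pan.py <<'E'
from h import *
from scipy.spatial.transform import Rotation as R
def pan(name,box):
    cal=eyes.calibration("wrist"); s=robot.read_state()
    im=eyes.read_camera("wrist")[:,:,::-1]; cv2.imwrite(f"pics/{name}.png",im)
    h=cv2.cvtColor(im,cv2.COLOR_BGR2HSV); m=((h[...,1]<45)&(h[...,2]>120))
    out=[]
    for c0,c1,r0,r1,first in box:
        P=[]
        for u in range(c0,c1,3):
            c=np.where(m[r0:r1,u])[0]
            if len(c): P.append((u,r0+(c[0]-.5 if first else c[-1]+.5)))
        W=np.array([atz(cal,p,.012)[:2] for p in P])
        for _ in range(3):
            a=np.polyfit(W[:,1],W[:,0],1); r=W[:,0]-np.polyval(a,W[:,1]); W=W[abs(r)<max(2*np.median(abs(r)),.0003)]
        out.append(a)
    M=R.from_rotvec(s["orientation"]).as_matrix()
    print("edges",out,"tool",s["tool_pos"].round(4),"tooly",M[:,1].round(4),"tilt",M[:,2].round(4),"F",s["force"].round(2))
    for th in("end_stop","relay1"):
        for r in eyes.place_of("wrist",th)[:4]:
            print(th,round(r["conf"],2),np.round(r["xy"]),np.round(atz(cal,r["xy"],.02),4))
    for k in np.degrees([]): pass
E
python3 -c "
from pan import *
pan('w4',[(125,425,75,130,True),(140,420,205,245,False)])"
```

```text
edges [array([0.13620798, 0.519803  ]), array([0.13641216, 0.66060427])] tool [0.6429 0.0238 0.2463] tooly [1.640e-01 9.865e-01 3.000e-04] tilt [-1.4e-03  5.0e-04 -1.0e+00] F [-0.09 -0.59 -2.79]
end_stop 0.57 [150. 172.] [ 0.5711 -0.1453  0.02  ]
end_stop 0.52 [278. 169.] [ 0.59   -0.0092  0.02  ]
relay1 0.86 [352. 162.] [0.5962 0.0695 0.02  ]
relay1 0.85 [212. 172.] [ 0.5817 -0.0801  0.02  ]
relay1 0.83 [279. 168.] [ 0.589  -0.0086  0.02  ]
```

View pics/w4.png

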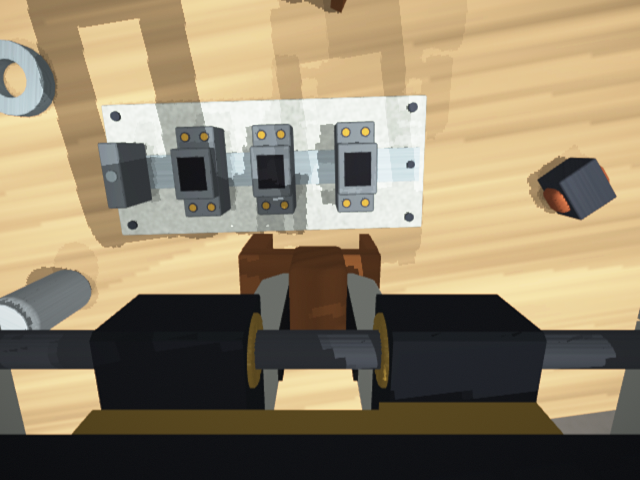

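Same view, now settled: the panel yaw is -0.136 and the tool's -0.165. I'll correct the turn and move above relay 1.

Call:
apply_moves(steps=[0, 0, 0, 0, 0, -0.28, 10, 0.32, -0.75, 0, 0, 0, 0, 10, 0.32, -0.75, 0, 0, 0, 0, 10, 0.32, -0.75, 0, 0, 0, 0, 10, 0.32, -0.75, 0, 0, 0, 0, 10, 0.32, -0.75, 0, 0, 0, 0, 10, 0, 0, 0.5, 0, 0, 0, 10, 0, 0, 0.8, 0, 0, 0, 10, 0, 0, 0.5, 0, 0, 0, 10, 0, 0, 0, 0, 0, 0, 10, 0, 0, 0, 0, 0, 0, 10, 0, 0, 0, 0, 0, 0, 10])

```text
t: 7.95
tool_pos: [0.5813, -0.0814, 0.1946]
orientation: [0.211, 3.133, -0.0]
force: [-0.2, 0.5, -2.1]
opening: 0.0235
gripper_force: 45.0
```

Run:
```python
from h import *
from scipy.spatial.transform import Rotation as R
s=robot.read_state(); M=R.from_rotvec(s["orientation"]).as_matrix(); print(s["tool_pos"],M[:,1],M[:,2],s["force"])
cal=eyes.calibration("wrist"); im=eyes.read_camera("wrist")[:,:,::-1]; cv2.imwrite("pics/w5.png",im)
u=np.array([.1344,.9909])
def rep(c,cal,th,z):
    for r in eyes.place_of(c,th)[:4]:
        p=atz(cal,r["xy"],z); print(c,th,round(r["conf"],2),np.round(r["xy"]),np.round(p,4),"s=%.4f"%(p[:2]@u))
for th in("end_stop","relay1"): rep("wrist",cal,th,.02)
for c in("scene","side"):
    eyes.read_camera(c)
    for th,z in(("end_stop",.02),("relay1",.02)): rep(c,eyes.calibration(c),th,z)
print("tool s",s["tool_pos"][:2]@u, robot.read_state()["tool_pos"])
c4=cal
```

```text
[ 0.58131635 -0.08139875  0.19456094] [ 1.33847254e-01  9.91001964e-01 -1.37671715e-04] [ 1.57068503e-03 -3.51062286e-04 -9.99998705e-01] [-0.18868218  0.48917842 -2.13672954]
wrist end_stop 0.97 [250. 217.] [ 0.5687 -0.1441  0.02  ] s=-0.0664
wrist relay1 0.89 [392. 219.] [ 0.589  -0.0097  0.02  ] s=0.0695
wrist relay1 0.81 [474. 216.] [0.5968 0.0681 0.02  ] s=0.1477
wrist relay1 0.77 [317. 221.] [ 0.581  -0.0811  0.02  ] s=-0.0023
scene end_stop 0.78 [232. 284.] [ 0.5805 -0.142   0.02  ] s=-0.0627
scene relay1 0.93 [259. 292.] [ 0.5855 -0.0862  0.02  ] s=-0.0067
scene relay1 0.9 [299. 300.] [ 0.5883 -0.009   0.02  ] s=0.0701
side end_stop 0.9 [391. 269.] [ 0.5665 -0.1479  0.02  ] s=-0.0704
side relay1 0.85 [374. 252.] [ 0.5732 -0.0843  0.02  ] s=-0.0065
side relay1 0.71 [358. 232.] [ 0.5908 -0.0086  0.02  ] s=0.0709
side relay1 0.7 [341. 212.] [0.6094 0.0747 0.02  ] s=0.1560
tool s -0.0025291004067763364 [ 0.58085268 -0.08186528  0.19334471]
```

View pics/w5.png

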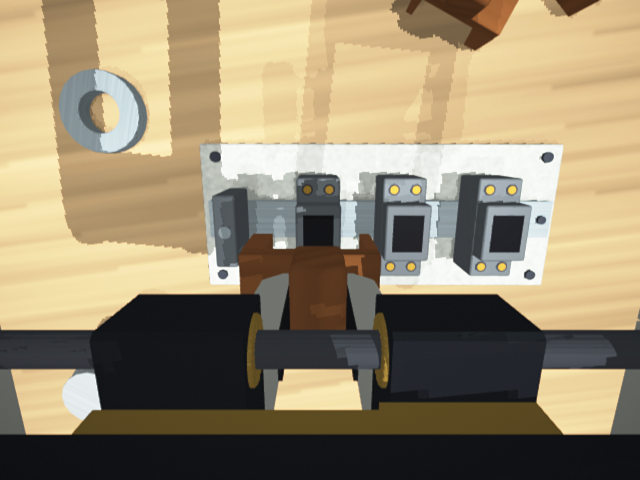

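Relay 1's nose (px 303–335) is centred under the spacer and the rail is parallel to the bridge. Descending.

Call:
apply_moves(steps=[0, 0, 0.5, 0, 0, 0, 10, 0, 0, 0.7, 0, 0, 0, 10, 0, 0, 0.5, 0, 0, 0, 10, 0, 0, 0.1, 0, 0, 0, 10, 0, 0, 0, 0, 0, 0, 10, 0, 0, 0, 0, 0, 0, 10])

```text
t: 8.9
tool_pos: [0.581, -0.0819, 0.1398]
orientation: [0.212, 3.134, -0.0]
force: [0.1, 0.1, -1.8]
opening: 0.0238
gripper_force: 45.0
```

Call:
apply_moves(steps=[0, 0, 0.05, 0, 0, 0, 10, 0, 0, 0.05, 0, 0, 0, 10, 0, 0, 0.05, 0, 0, 0, 10, 0, 0, 0.05, 0, 0, 0, 10, 0, 0, 0.05, 0, 0, 0, 10, 0, 0, 0.05, 0, 0, 0, 10, 0, 0, 0.05, 0, 0, 0, 10, 0, 0, 0.05, 0, 0, 0, 10, 0, 0, 0, 0, 0, 0, 10, 0, 0, 0, 0, 0, 0, 10])

```text
t: 9.73
tool_pos: [0.5807, -0.0818, 0.127]
orientation: [-0.212, -3.134, -0.0]
force: [-0.2, 1.4, -2.4]
opening: 0.0239
gripper_force: 45.0
```

Call:
apply_moves(steps=[0, 0, 0.12, 0, 0, 0, 10, 0, 0, 0.12, 0, 0, 0, 10, 0, 0, 0.12, 0, 0, 0, 10, 0, 0, 0.12, 0, 0, 0, 10, 0, 0, 0.12, 0, 0, 0, 10, 0, 0, 0.1, 0, 0, 0, 10, 0, 0, 0, 0, 0, 0, 10, 0, 0, 0, 0, 0, 0, 10])

```text
t: 10.4
tool_pos: [0.5806, -0.0818, 0.1058]
orientation: [-0.212, -3.134, -0.0]
force: [0.8, -0.7, -1.7]
opening: 0.0238
gripper_force: 45.0
```

Call:
apply_moves(steps=[0, -0.08, 0, 0, 0, 0, 10, 0, -0.08, 0, 0, 0, 0, 10, 0, -0.06, 0, 0, 0, 0, 10, 0, 0, 0, 0, 0, 0, 10, 0, 0, 0, 0, 0, 0, 10])

```text
t: 10.82
tool_pos: [0.5799, -0.0886, 0.1063]
orientation: [0.213, 3.134, -0.0]
force: [-0.2, -0.2, -1.8]
opening: 0.024
gripper_force: 45.0
```

Call:
apply_moves(steps=[0, -0.04, 0, 0, 0, 0, 10, 0, -0.04, 0, 0, 0, 0, 10, 0, -0.04, 0, 0, 0, 0, 10, 0, 0, 0, 0, 0, 0, 10])

```text
t: 11.15
tool_pos: [0.5795, -0.0913, 0.1062]
orientation: [0.212, 3.134, 0.002]
force: [2.4, 5.0, -2.0]
opening: 0.0236
gripper_force: 45.0
```

Call:
apply_moves(steps=[0, -0.03, 0, 0, 0, 0, 10, 0, -0.03, 0, 0, 0, 0, 10, 0, -0.03, 0, 0, 0, 0, 10, 0, 0, 0, 0, 0, 0, 10])

```text
t: 11.48
tool_pos: [0.5791, -0.0942, 0.1062]
orientation: [0.212, 3.134, 0.001]
force: [0.6, 5.4, -1.5]
opening: 0.0237
gripper_force: 45.0
```

Call:
apply_moves(steps=[0, -0.03, 0, 0, 0, 0, 10, 0, -0.03, 0, 0, 0, 0, 10, 0, -0.03, 0, 0, 0, 0, 10, 0, 0, 0, 0, 0, 0, 10])

```text
t: 11.82
tool_pos: [0.5788, -0.097, 0.1062]
orientation: [0.212, 3.134, 0.001]
force: [1.2, 5.1, -1.1]
opening: 0.0237
gripper_force: 45.0
```

Call:
apply_moves(steps=[0, -0.03, 0, 0, 0, 0, 10, 0, -0.03, 0, 0, 0, 0, 10, 0, -0.02, 0, 0, 0, 0, 10, 0, 0, 0, 0, 0, 0, 10])

```text
t: 12.15
tool_pos: [0.5784, -0.0995, 0.1062]
orientation: [0.212, 3.134, 0.0]
force: [0.6, 5.3, -1.3]
opening: 0.0237
gripper_force: 45.0
```

Call:
apply_moves(steps=[0, -0.02, 0, 0, 0, 0, 10, 0, -0.02, 0, 0, 0, 0, 10, 0, 0, 0, 0, 0, 0, 10])

```text
t: 12.4
tool_pos: [0.5783, -0.1008, 0.1062]
orientation: [0.212, 3.134, 0.0]
force: [1.2, 4.5, -0.8]
opening: 0.0234
gripper_force: 45.0
```

Call:
apply_moves(steps=[0, -0.015, 0, 0, 0, 0, 10, 0, -0.01, 0, 0, 0, 0, 10, 0, 0, 0, 0, 0, 0, 10])

```text
t: 12.65
tool_pos: [0.5781, -0.1015, 0.1062]
orientation: [0.212, 3.134, 0.0]
force: [1.7, 4.2, -1.5]
opening: 0.0238
gripper_force: 45.0
```

Call:
apply_moves(steps=[0, -0.015, 0, 0, 0, 0, 10, 0, -0.01, 0, 0, 0, 0, 10, 0, 0, 0, 0, 0, 0, 10])

```text
t: 12.9
tool_pos: [0.578, -0.1023, 0.1062]
orientation: [0.212, 3.134, 0.0]
force: [2.1, 4.6, -1.8]
opening: 0.0237
gripper_force: 45.0
```

Call:
apply_moves(steps=[0, -0.015, 0, 0, 0, 0, 10, 0, -0.01, 0, 0, 0, 0, 10, 0, 0, 0, 0, 0, 0, 10])

```text
t: 13.15
tool_pos: [0.5779, -0.1031, 0.1062]
orientation: [0.212, 3.134, 0.0]
force: [1.3, 5.1, -0.7]
opening: 0.0239
gripper_force: 45.0
```

Call:
apply_moves(steps=[0, -0.015, 0, 0, 0, 0, 10, 0, -0.01, 0, 0, 0, 0, 10, 0, 0, 0, 0, 0, 0, 10])

```text
t: 13.4
tool_pos: [0.5778, -0.1039, 0.1062]
orientation: [0.212, 3.134, -0.0]
force: [1.5, 4.9, -1.5]
opening: 0.0233
gripper_force: 45.0
```

Call:
apply_moves(steps=[0, -0.015, 0, 0, 0, 0, 10, 0, -0.01, 0, 0, 0, 0, 10, 0, 0, 0, 0, 0, 0, 10])

```text
t: 13.65
tool_pos: [0.5777, -0.1046, 0.1062]
orientation: [0.212, 3.134, 0.0]
force: [1.1, 4.2, -0.8]
opening: 0.0237
gripper_force: 45.0
```

Call:
apply_moves(steps=[0, -0.015, 0, 0, 0, 0, 10, 0, -0.015, 0, 0, 0, 0, 10, 0, 0, 0, 0, 0, 0, 10])

```text
t: 13.9
tool_pos: [0.5776, -0.1055, 0.1062]
orientation: [0.212, 3.134, -0.0]
force: [1.1, 4.3, -1.5]
opening: 0.0239
gripper_force: 45.0
```

Call:
apply_moves(steps=[0, -0.015, 0, 0, 0, 0, 10, 0, -0.015, 0, 0, 0, 0, 10, 0, 0, 0, 0, 0, 0, 10])

```text
t: 14.15
tool_pos: [0.5775, -0.1064, 0.1062]
orientation: [0.212, 3.134, -0.0]
force: [1.3, 4.3, -0.9]
opening: 0.0237
gripper_force: 45.0
```

Call:
apply_moves(steps=[0, -0.015, 0, 0, 0, 0, 10, 0, -0.015, 0, 0, 0, 0, 10, 0, 0, 0, 0, 0, 0, 10])

```text
t: 14.4
tool_pos: [0.5774, -0.1069, 0.1062]
orientation: [0.212, 3.134, 0.001]
force: [1.8, 6.0, -1.3]
opening: 0.0235
gripper_force: 45.0
```

Call:
apply_moves(steps=[0, -0.01, 0, 0, 0, 0, 10, 0, 0, 0, 0, 0, 0, 10])

```text
t: 14.57
tool_pos: [0.5774, -0.107, 0.1062]
orientation: [0.212, 3.134, 0.001]
force: [2.7, 7.8, -0.5]
opening: 0.0239
gripper_force: 45.0
```

Call:
apply_moves(steps=[0, -0.01, 0, 0, 0, 0, 10, 0, 0, 0, 0, 0, 0, 10])

```text
t: 14.73
tool_pos: [0.5774, -0.107, 0.1062]
orientation: [0.212, 3.134, 0.002]
force: [2.5, 8.1, -0.2]
opening: 0.0237
gripper_force: 45.0
```

Call:
apply_moves(steps=[0, 0.07, 0, 0, 0, 0, 10, 0, 0.1, 0, 0, 0, 0, 10, 0, 0.1, 0, 0, 0, 0, 10, 0, 0, 0, 0, 0, 0, 10, 0, 0, 0, 0, 0, 0, 10])

```text
t: 15.15
tool_pos: [0.5782, -0.1, 0.106]
orientation: [-0.212, -3.134, 0.001]
force: [-0.4, 0.0, -2.0]
opening: 0.0237
gripper_force: 45.0
```

Call:
apply_moves(steps=[0, 0, -0.2, 0, 0, 0, 10, 0, 0, -0.4, 0, 0, 0, 10, 0, 0, -0.5, 0, 0, 0, 10, 0, 0, -0.4, 0, 0, 0, 10, 0, 0, 0, 0, 0, 0, 10, 0, 0, 0, 0, 0, 0, 10])

```text
t: 15.65
tool_pos: [0.5794, -0.1002, 0.1529]
orientation: [0.212, 3.131, -0.001]
force: [-1.1, -0.0, -2.8]
opening: 0.0235
gripper_force: 45.0
```

Call:
apply_moves(steps=[0, 0.5, 0, 0, 0, 0, 10, 0, 0.6, 0, 0, 0, 0, 10, 0, 0.6, 0, 0, 0, 0, 10, 0, 0.6, 0, 0, 0, 0, 10, 0, 0.5, 0, 0, 0, 0, 10, 0, 0.2, 0, 0, 0, 0, 10, 0, 0, 0, 0, 0, 0, 10, 0, 0, 0, 0, 0, 0, 10])

```text
t: 16.32
tool_pos: [0.5901, -0.0109, 0.1506]
orientation: [-0.211, -3.134, 0.001]
force: [-0.0, 0.9, -2.2]
opening: 0.0241
gripper_force: 45.0
```

```bash
cat > rel.py <<'E'
from h import *
from scipy.spatial.transform import Rotation as R
u=np.array([.1344,.9909]); n=np.array([.9909,-.1344])
s=robot.read_state(); M=R.from_rotvec(s["orientation"]).as_matrix()
print(s["t"],s["tool_pos"].round(4),"tool s %.4f n %.4f"%(s["tool_pos"][:2]@u,s["tool_pos"][:2]@n),M[:,1].round(4),s["force"].round(1))
cal=eyes.calibration("wrist"); eyes.read_camera("wrist")
for th in("end_stop","relay1"):
    for r in eyes.place_of("wrist",th)[:4]:
        p=atz(cal,r["xy"],.02); print(th,round(r["conf"],2),"s=%.4f n=%.4f"%(p[:2]@u,p[:2]@n))
E
python3 rel.py
```

```text
16.3167 [ 0.5901 -0.0109  0.1506] tool s 0.0685 n 0.5862 [ 1.34e-01  9.91e-01 -5.00e-04] [-0.   0.9 -2.2]
end_stop 0.9 s=-0.0677 n=0.5853
relay1 0.97 s=-0.0200 n=0.5834
relay1 0.91 s=0.0707 n=0.5864
```

Call:
apply_moves(steps=[0, 0.05, 0.1, 0, 0, 0, 10, 0, 0, 0.12, 0, 0, 0, 10, 0, 0, 0.12, 0, 0, 0, 10, 0, 0, 0.12, 0, 0, 0, 10, 0, 0, 0.12, 0, 0, 0, 10, 0, 0, 0.12, 0, 0, 0, 10, 0, 0, 0.12, 0, 0, 0, 10, 0, 0, 0, 0, 0, 0, 10])

```text
t: 17.13
tool_pos: [0.59, -0.0091, 0.1253]
orientation: [-0.212, -3.133, -0.0]
force: [-0.0, -0.5, -1.9]
opening: 0.0239
gripper_force: 45.0
```

Call:
apply_moves(steps=[0, 0, 0.12, 0, 0, 0, 10, 0, 0, 0.12, 0, 0, 0, 10, 0, 0, 0.12, 0, 0, 0, 10, 0, 0, 0.12, 0, 0, 0, 10, 0, 0, 0.12, 0, 0, 0, 10, 0, 0, 0.06, 0, 0, 0, 10, 0, 0, 0, 0, 0, 0, 10, 0, 0, 0, 0, 0, 0, 10])

```text
t: 17.8
tool_pos: [0.5906, -0.0092, 0.1066]
orientation: [-0.212, -3.134, -0.0]
force: [0.4, -0.1, -2.1]
opening: 0.0235
gripper_force: 45.0
```

Call:
apply_moves(steps=[0, -0.08, 0, 0, 0, 0, 10, 0, -0.08, 0, 0, 0, 0, 10, 0, -0.04, 0, 0, 0, 0, 10, 0, -0.04, 0, 0, 0, 0, 10, 0, -0.04, 0, 0, 0, 0, 10, 0, -0.04, 0, 0, 0, 0, 10, 0, -0.04, 0, 0, 0, 0, 10, 0, -0.04, 0, 0, 0, 0, 10, 0, -0.04, 0, 0, 0, 0, 10, 0, -0.04, 0, 0, 0, 0, 10, 0, 0, 0, 0, 0, 0, 10])

```text
t: 18.72
tool_pos: [0.5889, -0.0228, 0.1068]
orientation: [0.212, 3.134, 0.002]
force: [0.8, 5.0, -2.0]
opening: 0.0233
gripper_force: 45.0
```

Call:
apply_moves(steps=[0, -0.05, 0, 0, 0, 0, 10, 0, -0.05, 0, 0, 0, 0, 10, 0, -0.05, 0, 0, 0, 0, 10, 0, -0.05, 0, 0, 0, 0, 10, 0, -0.05, 0, 0, 0, 0, 10, 0, -0.05, 0, 0, 0, 0, 10, 0, -0.05, 0, 0, 0, 0, 10, 0, -0.05, 0, 0, 0, 0, 10, 0, -0.05, 0, 0, 0, 0, 10, 0, -0.05, 0, 0, 0, 0, 10, 0, -0.03, 0, 0, 0, 0, 10, 0, 0, 0, 0, 0, 0, 10])

```text
t: 19.72
tool_pos: [0.5867, -0.0389, 0.1068]
orientation: [0.212, 3.134, 0.001]
force: [1.3, 5.0, -2.7]
opening: 0.0235
gripper_force: 45.0
```

Call:
apply_moves(steps=[0, -0.02, 0, 0, 0, 0, 10, 0, -0.02, 0, 0, 0, 0, 10, 0, -0.01, 0, 0, 0, 0, 10, 0, 0, 0, 0, 0, 0, 10])

```text
t: 20.05
tool_pos: [0.5864, -0.0404, 0.1068]
orientation: [0.212, 3.134, 0.001]
force: [1.7, 5.1, -2.1]
opening: 0.0238
gripper_force: 45.0
```

Call:
apply_moves(steps=[0, -0.01, 0, 0, 0, 0, 10, 0, -0.01, 0, 0, 0, 0, 10, 0, 0, 0, 0, 0, 0, 10])

```text
t: 20.3
tool_pos: [0.5863, -0.0411, 0.1067]
orientation: [0.212, 3.134, 0.0]
force: [1.2, 5.5, -2.0]
opening: 0.0237
gripper_force: 45.0
```

Call:
apply_moves(steps=[0, -0.01, 0, 0, 0, 0, 10, 0, 0, 0, 0, 0, 0, 10])

```text
t: 20.47
tool_pos: [0.5863, -0.0414, 0.1068]
orientation: [0.212, 3.134, 0.0]
force: [1.8, 5.0, -2.6]
opening: 0.0237
gripper_force: 45.0
```

Call:
apply_moves(steps=[0, -0.01, 0, 0, 0, 0, 10, 0, 0, 0, 0, 0, 0, 10])

```text
t: 20.63
tool_pos: [0.5863, -0.0415, 0.1068]
orientation: [0.212, 3.134, 0.001]
force: [1.3, 5.6, -1.6]
opening: 0.0235
gripper_force: 45.0
```

Call:
apply_moves(steps=[0, -0.01, 0, 0, 0, 0, 10, 0, 0, 0, 0, 0, 0, 10])

```text
t: 20.8
tool_pos: [0.5863, -0.0415, 0.1068]
orientation: [0.212, 3.134, 0.001]
force: [2.0, 7.6, -1.9]
opening: 0.0235
gripper_force: 45.0
```

Call:
apply_moves(steps=[0, 0.07, 0, 0, 0, 0, 10, 0, 0.1, 0, 0, 0, 0, 10, 0, 0.1, 0, 0, 0, 0, 10, 0, 0, 0, 0, 0, 0, 10, 0, 0, 0, 0, 0, 0, 10])

```text
t: 21.22
tool_pos: [0.5872, -0.0343, 0.1067]
orientation: [-0.212, -3.134, 0.001]
force: [-0.3, -0.5, -2.3]
opening: 0.0237
gripper_force: 45.0
```

Call:
apply_moves(steps=[0, 0, -0.2, 0, 0, 0, 10, 0, 0, -0.4, 0, 0, 0, 10, 0, 0, -0.5, 0, 0, 0, 10, 0, 0, -0.4, 0, 0, 0, 10, 0, 0, 0, 0, 0, 0, 10, 0, 0, 0, 0, 0, 0, 10])

```text
t: 21.72
tool_pos: [0.5884, -0.0344, 0.1535]
orientation: [0.212, 3.131, -0.001]
force: [-0.4, 0.0, -2.8]
opening: 0.0238
gripper_force: 45.0
```

Call:
apply_moves(steps=[0, 0.5, 0, 0, 0, 0, 10, 0, 0.7, 0, 0, 0, 0, 10, 0, 0.7, 0, 0, 0, 0, 10, 0, 0.7, 0, 0, 0, 0, 10, 0, 0.6, 0, 0, 0, 0, 10, 0, 0.3, 0, 0, 0, 0, 10, 0, 0, 0, 0, 0, 0, 10, 0, 0, 0, 0, 0, 0, 10])

```text
t: 22.38
tool_pos: [0.601, 0.0697, 0.1511]
orientation: [-0.21, -3.134, 0.001]
force: [0.2, -0.4, -2.4]
opening: 0.0237
gripper_force: 45.0
```

```bash
python3 rel.py
```

```text
22.3833 [0.601  0.0697 0.1511] tool s 0.1499 n 0.5862 [ 1.337e-01  9.910e-01 -7.000e-04] [ 0.2 -0.4 -2.4]
relay1 0.95 s=0.1477 n=0.5838
relay1 0.77 s=-0.0183 n=0.5848
relay1 0.57 s=0.0445 n=0.5850
```

Call:
apply_moves(steps=[0, -0.04, 0.1, 0, 0, 0, 10, 0, 0, 0.12, 0, 0, 0, 10, 0, 0, 0.12, 0, 0, 0, 10, 0, 0, 0.12, 0, 0, 0, 10, 0, 0, 0.12, 0, 0, 0, 10, 0, 0, 0.12, 0, 0, 0, 10, 0, 0, 0.12, 0, 0, 0, 10, 0, 0, 0, 0, 0, 0, 10])

```text
t: 23.2
tool_pos: [0.6006, 0.0687, 0.1259]
orientation: [-0.212, -3.133, 0.0]
force: [-0.2, 0.4, -2.1]
opening: 0.0237
gripper_force: 45.0
```

Call:
apply_moves(steps=[0, 0, 0.12, 0, 0, 0, 10, 0, 0, 0.12, 0, 0, 0, 10, 0, 0, 0.12, 0, 0, 0, 10, 0, 0, 0.12, 0, 0, 0, 10, 0, 0, 0.12, 0, 0, 0, 10, 0, 0, 0.07, 0, 0, 0, 10, 0, 0, 0, 0, 0, 0, 10, 0, 0, 0, 0, 0, 0, 10])

```text
t: 23.87
tool_pos: [0.6011, 0.0687, 0.1068]
orientation: [-0.212, -3.134, 0.0]
force: [-0.1, -0.4, -1.5]
opening: 0.0237
gripper_force: 45.0
```

Call:
apply_moves(steps=[0, -0.08, 0, 0, 0, 0, 10, 0, -0.08, 0, 0, 0, 0, 10, 0, -0.04, 0, 0, 0, 0, 10, 0, -0.04, 0, 0, 0, 0, 10, 0, -0.04, 0, 0, 0, 0, 10, 0, -0.04, 0, 0, 0, 0, 10, 0, -0.04, 0, 0, 0, 0, 10, 0, -0.04, 0, 0, 0, 0, 10, 0, -0.04, 0, 0, 0, 0, 10, 0, -0.04, 0, 0, 0, 0, 10, 0, 0, 0, 0, 0, 0, 10])

```text
t: 24.78
tool_pos: [0.5994, 0.0551, 0.1071]
orientation: [0.212, 3.134, 0.002]
force: [1.1, 5.1, -2.7]
opening: 0.0238
gripper_force: 45.0
```

Call:
apply_moves(steps=[0, -0.05, 0, 0, 0, 0, 10, 0, -0.05, 0, 0, 0, 0, 10, 0, -0.05, 0, 0, 0, 0, 10, 0, -0.05, 0, 0, 0, 0, 10, 0, -0.05, 0, 0, 0, 0, 10, 0, -0.05, 0, 0, 0, 0, 10, 0, -0.05, 0, 0, 0, 0, 10, 0, -0.05, 0, 0, 0, 0, 10, 0, -0.05, 0, 0, 0, 0, 10, 0, -0.05, 0, 0, 0, 0, 10, 0, -0.05, 0, 0, 0, 0, 10, 0, -0.05, 0, 0, 0, 0, 10])

```text
t: 25.78
tool_pos: [0.597, 0.0373, 0.1071]
orientation: [0.211, 3.134, 0.002]
force: [0.7, 4.4, -2.2]
opening: 0.0238
gripper_force: 45.0
```

Call:
apply_moves(steps=[0, -0.05, 0, 0, 0, 0, 10, 0, -0.05, 0, 0, 0, 0, 10, 0, -0.05, 0, 0, 0, 0, 10, 0, -0.05, 0, 0, 0, 0, 10, 0, -0.05, 0, 0, 0, 0, 10, 0, -0.05, 0, 0, 0, 0, 10, 0, -0.03, 0, 0, 0, 0, 10, 0, 0, 0, 0, 0, 0, 10])

```text
t: 26.45
tool_pos: [0.5956, 0.0272, 0.1071]
orientation: [0.212, 3.134, 0.001]
force: [1.0, 4.4, -2.7]
opening: 0.0237
gripper_force: 45.0
```

Call:
apply_moves(steps=[0, -0.03, 0, 0, 0, 0, 10, 0, -0.02, 0, 0, 0, 0, 10, 0, -0.02, 0, 0, 0, 0, 10, 0, 0, 0, 0, 0, 0, 10])

```text
t: 26.78
tool_pos: [0.5953, 0.025, 0.1071]
orientation: [0.212, 3.134, 0.001]
force: [1.6, 5.1, -3.1]
opening: 0.0237
gripper_force: 45.0
```

Call:
apply_moves(steps=[0, -0.01, 0, 0, 0, 0, 10, 0, -0.01, 0, 0, 0, 0, 10, 0, 0, 0, 0, 0, 0, 10])

```text
t: 27.03
tool_pos: [0.5952, 0.0244, 0.1071]
orientation: [0.212, 3.134, 0.0]
force: [1.4, 3.9, -2.0]
opening: 0.0237
gripper_force: 45.0
```

Call:
apply_moves(steps=[0, -0.01, 0, 0, 0, 0, 10, 0, 0, 0, 0, 0, 0, 10])

```text
t: 27.2
tool_pos: [0.5952, 0.024, 0.1071]
orientation: [0.212, 3.134, 0.0]
force: [1.0, 4.8, -2.5]
opening: 0.0234
gripper_force: 45.0
```

Call:
apply_moves(steps=[0, -0.01, 0, 0, 0, 0, 10, 0, 0, 0, 0, 0, 0, 10])

```text
t: 27.37
tool_pos: [0.5951, 0.0239, 0.1071]
orientation: [0.212, 3.134, 0.001]
force: [1.1, 5.2, -2.9]
opening: 0.0238
gripper_force: 45.0
```

Call:
apply_moves(steps=[0, -0.01, 0, 0, 0, 0, 10, 0, 0, 0, 0, 0, 0, 10])

```text
t: 27.53
tool_pos: [0.5952, 0.0239, 0.1071]
orientation: [0.212, 3.134, 0.002]
force: [2.1, 6.4, -2.6]
opening: 0.0238
gripper_force: 45.0
```

Call:
apply_moves(steps=[0, -0.006, 0, 0, 0, 0, 10, 0, 0, 0, 0, 0, 0, 10])

```text
t: 27.7
tool_pos: [0.5951, 0.0239, 0.1071]
orientation: [0.212, 3.134, 0.002]
force: [1.8, 7.0, -2.5]
opening: 0.0238
gripper_force: 45.0
```

Call:
apply_moves(steps=[0, 0.07, 0, 0, 0, 0, 10, 0, 0.1, 0, 0, 0, 0, 10, 0, 0.1, 0, 0, 0, 0, 10, 0, 0, 0, 0, 0, 0, 10, 0, 0, -0.3, 0, 0, 0, 10, 0, 0, -0.6, 0, 0, 0, 10, 0, 0, -0.7, 0, 0, 0, 10, 0, 0, -0.3, 0, 0, 0, 10, 0, 0, 0, 0, 0, 0, 10])

```text
t: 28.45
tool_pos: [0.5983, 0.0308, 0.1679]
orientation: [0.212, 3.128, -0.0]
force: [0.5, 0.3, -1.8]
opening: 0.0239
gripper_force: 45.0
```

Call:
apply_moves(steps=[0.17, 0.7, 0, 0, 0, 0, 10, 0.17, 0.7, 0, 0, 0, 0, 10, 0.17, 0.7, 0, 0, 0, 0, 10, 0.17, 0.7, 0, 0, 0, 0, 10, 0.17, 0.7, 0, 0, 0, 0, 10, 0.17, 0.7, 0, 0, 0, 0, 10, 0.17, 0.7, 0, 0, 0, 0, 10, 0.17, 0.7, 0, 0, 0, 0, 10, 0.17, 0.7, 0, 0, 0, 0, 10, 0, 0, 0, 0, 0, 0, 10, 0, 0, 0, 0, 0, 0, 10])

```text
t: 29.37
tool_pos: [0.5753, 0.2252, 0.1628]
orientation: [-0.209, -3.133, 0.001]
force: [-0.5, -0.7, -2.0]
opening: 0.0237
gripper_force: 45.0
```

```bash
python3 rel.py
python3 - <<'E'
from h import *
u=np.array([.1344,.9909])
for c in("scene","side"):
    eyes.read_camera(c);cal=eyes.calibration(c)
    for th in("end_stop","relay1"):
        for r in eyes.place_of(c,th)[:4]: print(c,th,round(r["conf"],2),"%.4f"%(atz(cal,r["xy"],.02)[:2]@u))
E
```

```text
29.3667 [0.5753 0.2252 0.1628] tool s 0.3005 n 0.5398 [ 1.327e-01  9.912e-01 -9.000e-04] [-0.5 -0.7 -2. ]
relay1 0.94 s=0.0450 n=0.5875
relay1 0.78 s=0.1148 n=0.5826
scene end_stop 0.87 -0.0644
scene end_stop 0.58 0.0687
scene relay1 0.91 0.0429
scene relay1 0.79 -0.0268
scene relay1 0.56 0.1084
side end_stop 0.76 -0.0700
side relay1 0.81 0.0481
side relay1 0.66 0.1229
side relay1 0.62 -0.0256
```

Call:
apply_moves(steps=[0, 0, 0.5, 0, 0, 0, 10, 0, 0, 0.8, 0, 0, 0, 10, 0, 0, 0.8, 0, 0, 0, 10, 0, 0, 0.7, 0, 0, 0, 10, 0, 0, 0.4, 0, 0, 0, 10, 0, 0, 0.15, 0, 0, 0, 10, 0, 0, 0, 0, 0, 0, 10, 0, 0, 0, 0, 0, 0, 10])

```text
t: 30.48
tool_pos: [0.5768, 0.2247, 0.0646]
orientation: [0.212, 3.133, 0.001]
force: [0.5, -0.6, -1.5]
opening: 0.0236
gripper_force: 45.0
```

Call:
apply_moves(steps=[0, 0, 0.02, 0, 0, 0, 10, 0, 0, 0.02, 0, 0, 0, 10, 0, 0, 0.02, 0, 0, 0, 10, 0, 0, 0, 0, 0, 0, 10])

```text
t: 30.82
tool_pos: [0.5765, 0.2247, 0.0624]
orientation: [0.212, 3.133, 0.001]
force: [-0.8, -0.1, -1.4]
opening: 0.0235
gripper_force: 45.0
```

Call:
apply_moves(steps=[0, 0, 0.06, 0, 0, 0, 10, 0, 0, 0.06, 0, 0, 0, 10, 0, 0, 0.06, 0, 0, 0, 10, 0, 0, 0.03, 0, 0, 0, 10, 0, 0, 0, 0, 0, 0, 10])

```text
t: 31.23
tool_pos: [0.5757, 0.2244, 0.0549]
orientation: [-0.212, -3.134, 0.0]
force: [-0.8, 0.2, -2.5]
opening: 0.0237
gripper_force: 45.0
```

Call:
apply_moves(steps=[0, 0, 0.02, 0, 0, 0, 10, 0, 0, 0.01, 0, 0, 0, 10, 0, 0, 0, 0, 0, 0, 10])

```text
t: 31.48
tool_pos: [0.5761, 0.2245, 0.0545]
orientation: [-0.212, -3.134, 0.0]
force: [1.0, 0.4, -2.3]
opening: 0.0235
gripper_force: 45.0
```

Call:
apply_moves(steps=[0, 0, 0.02, 0, 0, 0, 10, 0, 0, 0.01, 0, 0, 0, 10, 0, 0, 0, 0, 0, 0, 10])

```text
t: 31.73
tool_pos: [0.5763, 0.2246, 0.0542]
orientation: [0.212, 3.134, 0.0]
force: [-1.5, -1.3, 3.6]
opening: 0.0237
gripper_force: 45.0
```

Touchdown: the force rose to +3.6 N. Releasing and lifting clear.

Call:
apply_moves(steps=[0, 0, 0, 0, 0, 0, 50, 0, 0, 0, 0, 0, 0, 50, 0, 0, 0, 0, 0, 0, 50, 0, 0, 0, 0, 0, 0, 50, 0, 0, 0, 0, 0, 0, 50, 0, 0, -0.2, 0, 0, 0, 50, 0, 0, -0.5, 0, 0, 0, 50, 0, 0, -0.8, 0, 0, 0, 50, 0, 0, -0.8, 0, 0, 0, 50, 0, 0, -0.8, 0, 0, 0, 50, 0, 0, 0, 0, 0, 0, 50, 0, 0, 0, 0, 0, 0, 50])

```text
t: 32.73
tool_pos: [0.5776, 0.225, 0.1493]
orientation: [0.212, 3.13, 0.003]
force: [-0.3, -0.2, 0.2]
opening: 0.0466
gripper_force: 0.0
```

Run:
```python
from h import *
u=np.array([.1344,.9909])
for c in("scene","side","wrist"):
    eyes.read_camera(c);cal=eyes.calibration(c)
    for th,z in(("spacer_grip",.066),("grip_top",.083)):
        for r in eyes.place_of(c,th)[:4]: print(c,th,round(r["conf"],2),atz(cal,r["xy"],z).round(3))
s=robot.read_state();print(s["t"],s["tool_pos"],s["opening"],s["force"])
```

```text
scene spacer_grip 0.92 [0.579 0.23  0.066]
scene spacer_grip 0.89 [0.411 0.056 0.066]
scene spacer_grip 0.49 [0.404 0.178 0.066]
scene spacer_grip 0.43 [0.275 0.206 0.066]
scene grip_top 0.77 [0.419 0.057 0.083]
scene grip_top 0.59 [0.291 0.196 0.083]
scene grip_top 0.44 [0.397 0.177 0.083]
side spacer_grip 0.88 [0.411 0.053 0.066]
side spacer_grip 0.76 [0.404 0.191 0.066]
side spacer_grip 0.75 [0.269 0.194 0.066]
side spacer_grip 0.71 [0.574 0.232 0.066]
side grip_top 0.91 [0.416 0.052 0.083]
side grip_top 0.58 [0.56  0.204 0.083]
side grip_top 0.56 [0.399 0.171 0.083]
side grip_top 0.56 [0.274 0.201 0.083]
wrist spacer_grip 0.87 [0.413 0.058 0.066]
wrist spacer_grip 0.57 [0.576 0.227 0.066]
wrist grip_top 0.95 [0.578 0.224 0.083]
33.1833 [0.57569412 0.22441848 0.14583487] 0.0465341191330851 [-1.10198224  0.14101039 -0.47716291]
```

The cameras place the spacer on the counter at (0.576, 0.225) with the gripper clear, so I'm handing in.

```bash
python3 -c "
from plant import robot
print(robot.close_job())"
```

```text
the job is handed in; nothing more can be done
None
```

I drew all three relays towards the end stop with the spacer, feeling contact at each (7–8 N total, about 5 N of it rail friction), left the spacer on the counter past the panel's far end and handed the job in at about 33 s; the tool positions at contact put each gap within about 0.2 mm of 30 mm, but hand-in returned no verdict.

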